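Reach the spatula through the vibrating table's cover

ROBOT

A 7-joint arm with a two-finger parallel gripper is mounted at the origin on a cart in front of the work surface, level with it; the furniture and walls round the work are solid. World frame = base frame: x ahead of the robot, y to its left, z up, the work surface at z = 0. Lengths are in m, angles in rad, forces in N, time in s.
With the tool pointing down it reaches from about 0.4 to 0.85 m from the base axis. Payload 10.4 kg.
Tool frame: the origin (TCP) lies midway between the tips of the shut fingers; the grasp point (between the pads) lies 19 mm behind it; x points along the fingers, y is the direction in which the jaws open and shut, and the axes are right-handed (so a half turn about x gives the same grasp; the last joint's range is limited). The gripper opens to 87 mm and grips with 3 to 60 N. Pads are 19 mm wide; open, the fingers measure 117 mm over their backs; the gripper's body (75 mm by 190 mm) begins 51 mm behind the grasp point.
Start: joints at [-1.16, 0.332, -0.065, 1.46, 0.022, 1.35, -0.088], TCP at [0.263, 0.567, 0.223] pointing down, gripper open.
Joint ranges: [-2.6, 2.6], [-0.5, 2.12], [-1.47, 1.34], [0.16, 2.42], [-1.27, 4.41], [0.06, 2.06], [-2.6, 2.6]. Speed limits (rad/s): [2.22, 2.22, 2.79, 2.79, 3.14, 3.14, 3.14].

INTERFACE

Orientations are given as a unit quaternion [x, y, z, w].
In Python, from bench import * gives the robot as it stands.
- The arm moves only by the shell command python3 -m inch 'ROWS' [FORCE]. ROWS is JSON, a list that holds one entry, the list of rows, each a list of 7 numbers: the shift along the world's x, y, z each as a share of 120 mm, from -1 to 1, then the turn, a rotation vector about the world's x, y, z each as a share of 2 pi rad, from -1 to 1, then the closure, from 0 (fully open) to 1 (shut). A call has 1 to 10 rows; each row is the pose to reach, as a shift and turn from the pose commanded when the call began, turning the shorter way round; what a row does not reach only later rows make up. A row lasts 1/10 s, in which the tool goes at most 50 mm and 8.59 degrees, less where a joint would pass 70% of its speed; a pose out of reach is approached as far as the arm can. A call with a number of a shift or a turn outside -1 to 1 is refused whole. A call with a gripper value outside its range is refused whole. The fingers move at their own pace and stop on an object; FORCE is the grip in N (left out, the last holds). Time passes only in rows, so rows that repeat a pose let the fingers close. It gives the time, the measured TCP pose, the force and the opening at its end, in the units of the state.
- read_state(): the state, without advancing time (a new reading comes with each control period).
- camera(name): name is "scene" or "side" or "wrist"; returns the picture (480x640x3 uint8, red, green, blue); there is no depth.
- get_calibration(name): a dict with "fx", "fy", "cx", "cy" (pixels), "xyz" and "attitude" of the camera in the world. Camera axes: x right, y up, looking along -z (the intrinsics and any distortion apply to the point x, -y, -z); pixel columns grow to the right and rows downward; lengths in m; the calibration is good to about 2 mm. A picture is of the moment at which its call begins: read the wrist's pose just before it. get_calibration takes no time and is no camera call; for the wrist camera it gives the pose at the moment of the call.
- close_job(): hands the job in, once; it reports no verdict.
The state is a dict: "time": time; "joint_positions": joint angles; "joint_vel": joint speeds; "joint_torque": joint torques, N m; "ee_pos": TCP position; "eef_rot": TCP orientation; "ft_force": force on the tool from outside, world axes, zero at the start; "torque": the same for the moment, N m; "width": finger opening in m.
Only numpy, scipy, OpenCV 4.12 (cv2) and the standard library are available. Lean on these libraries where they do the work, as an engineer would, in place of code of your own. Each camera call takes 0.05 s, during which the arm holds its last target.

TASK

First stop the vibrating table: push the red mushroom button of its stop box fully in, so that it stays in. Then pick up the red-bladed spatula by its wooden handle, feed it blade first at a slant down through the yellow-edged slot in the blue cover, and finish while still holding it there, slanting about half-way between level and upright, ready to skim the mould: the whole red blade below the cover, and the spatula touching neither the cover nor the mould. Do not bang or lean on the covered table, and leave the label roll and the brown tin where they stand.

Things in the scene. Friction and masses are not known exactly. Their poses are not given: they have to be found in the camera images.
- stop (a joint): travel of the red mushroom button in m: 0 out, 0.008 fully in. It moves straight down, takes about 5 N to push fully in, and stays where it is left
- stop_top (a point): centre of the top of the red mushroom (42 mm across, top 84 mm above the table when out), on a 62x62x52 mm grey box with a yellow plate, fixed to the table; z up
- guard: small vibrating table with a fixed cover, 180 (x) x 270 (y) x 150 mm high, fixed to the table: grey base, cream oval mould (125x215 mm, rim 50 mm above the table) inside, clear side walls down to the base, aluminium corner posts, blue top plate 5 mm thick. Origin at the centre of its underside; z up. The mould counts as part of it
- slot (a point): centre of the slot in the blue top plate, level with the plate's upper face, 150 mm above the table. The slot is 62 mm wide along its x and 100 mm long along its y, edged in yellow; below it is free down to the mould. Axes as those of the guard
- spatula: spatula, 243 mm long, lying flat on the table: straight wooden handle 16 mm wide, 10 mm thick, 170 mm long, and red blade 45 mm wide, 11 mm thick, 73 mm long, 60 g. Origin at mid-length on its underside; its y axis runs along it from blade to handle, z is up out of its flat top
- handle (a point): point in the middle of the handle's thickness, 60 mm from mid-length towards the handle end, a good place to grasp; axes as the spatula's
- blade_root (a point): middle of the blade's inner end, where it joins the handle, 109 mm from point handle; axes as the spatula's
- blade_tip (a point): middle of the blade's outer end, 182 mm from point handle; axes as the spatula's
- handle_end (a point): free end of the handle, 62 mm from point handle; axes as the spatula's
- roll_center (a point): centre of the roll of white labels, 78 mm across, 34 mm high, standing loose on the table; leave alone
- tin_center (a point): centre of the brown tin with lid, 70 mm across, 48 mm high, standing loose at the back; leave alone

How it is judged:
On the way, in this order (a step that is already met when the one before it is completed fails the run):
1. the mushroom button is pushed in (value of joint stop above 0.006 m), for 0.2 s.
2. the spatula is lifted in the gripper (height (world z) of handle above 0.06 m and contact force between spatula and the fingers above 1 N), for 0.2 s.
At the end, for the whole second after the job is handed in: Holding the still spatula: button in by over 6 of 8 mm; spatula touches neither covered table nor mould; blade root 10 mm or more below the cover's upper face, under the slot; handle end 40 mm or more above it; spatula 23 to 69 degrees from upright (value of joint stop above 0.006 m and contact force between spatula and the fingers above 1 N and contact force between spatula and guard below 0.2 N and z of blade_root in the frame of slot below -0.01 m and horizontal distance between blade_root and slot below 0.085 m and horizontal distance between blade_tip and slot below 0.135 m and z of handle_end in the frame of slot above 0.04 m and angle between spatula's own y axis and vertical between 0.4 and 1.2 rad and linear speed of spatula below 0.03 m/s); the arm keeps its last pose, push and grip.
It fails at once if the covered table is banged or leaned on (more than 20 N) (contact force between guard and anything else above 20 N).
It fails at once if the label roll or the brown tin is moved by more than 30 mm (distance of any of roll_center, tin_center from where it was at the start of the episode above 0.03 m).
It also fails if it takes over 48 s, if anything falls off the work surface, if the arm or the gripper's body presses on something with over 40 N, if the wrist force passes 120 N, or if a joint passes its speed limit or range.

## Working session

There is one attempt and no reset: what is moved stays moved. The work goes in short steps, Python scripts to look and compute and a shell command to move; the robot and the scene stay as the last step left them, time stands still between calls to the robot, and variables do not carry over. Pictures are saved under pics/ and viewed, and the job is handed in when it is done.

```bash
ls; mkdir -p pics; python3 - <<'E'
from bench import *
import cv2
s=read_state();print(s)
for n in("scene","side","wrist"):
    c=get_calibration(n);print(n,c)
    cv2.imwrite(f"pics/{n}0.png",camera(n)[:,:,::-1])
E
```

```text
pics
{'time': 0.0, 'joint_positions': array([-1.15958726,  0.33285235, -0.06466273,  1.46094469,  0.02159196,
        1.34991093, -0.08851343]), 'joint_vel': array([ 0.00071763,  0.00137884, -0.00223545,  0.00023319,  0.00044506,
       -0.00014552, -0.00032378]), 'joint_torque': array([-3.97748345e-04, -6.23258328e+01,  2.45315186e-02, -3.89899850e+01,
       -6.13351353e-02,  3.97376704e-02,  1.51847739e-04]), 'ee_pos': array([0.26256503, 0.56673981, 0.22176443]), 'eef_rot': array([ 0.1516897 ,  0.69061893, -0.15268019,  0.69045238]), 'ft_force': array([0.74376156, 0.62059002, 0.56058569]), 'torque': array([ 0.02032776, -0.06597875, -0.03818845]), 'width': 0.08681791938123147}
scene {'fx': 543.0172002112954, 'fy': 543.0172002112954, 'cx': 315.70177597368684, 'cy': 230.11337873389706, 'xyz': array([ 0.05102774, -0.42963605,  1.01932994]), 'attitude': array([ 0.34486877, -0.12398114, -0.33815993,  0.8667999 ])}
side {'fx': 488.6682626767558, 'fy': 488.6682626767558, 'cx': 324.192569017546, 'cy': 245.702457730624, 'xyz': array([0.56775861, 0.94724629, 0.81818807]), 'attitude': array([-0.01045065,  0.40050388,  0.91563127, -0.03326878])}
wrist {'fx': 410.609475678801, 'fy': 410.609475678801, 'cx': 316.16060460620946, 'cy': 236.1246908133264, 'xyz': array([0.1916771 , 0.60070678, 0.38493254]), 'attitude': array([-0.12281988, -0.07833814,  0.5326952 ,  0.83367514])}
```

View pics/scene0.png

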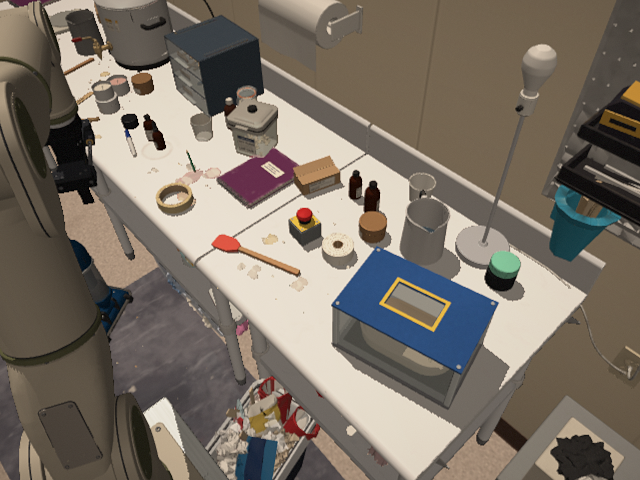

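View pics/side0.png

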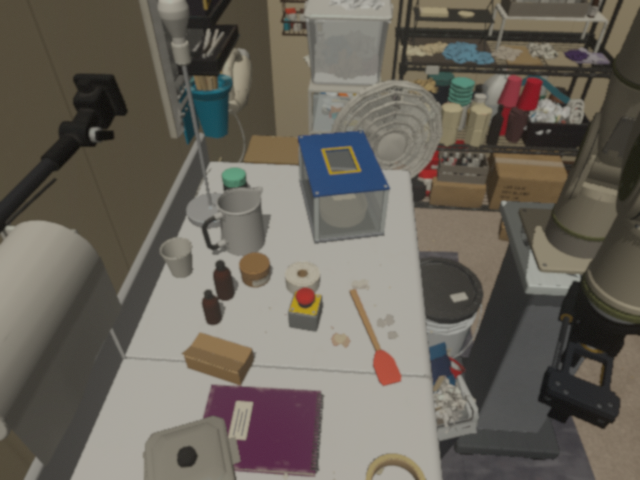

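View pics/wrist0.png

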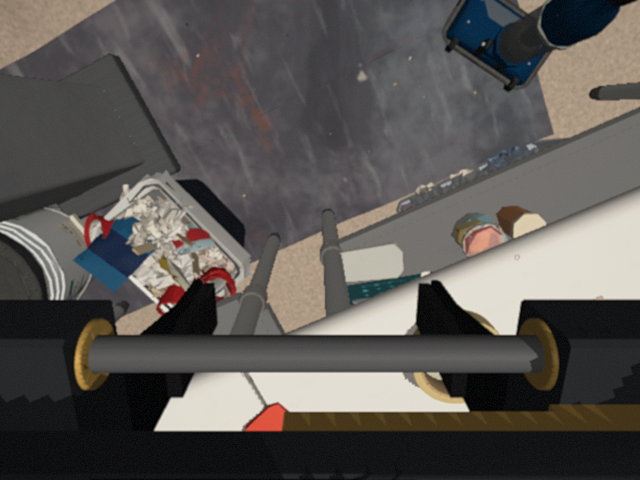

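The scene view shows the stop box (305,215), the spatula with its blade at (225,243) and handle end at (298,273), the slot at (415,303), the roll (338,245) and the tin (373,225). The side view shows the same things: button (305,297), blade (388,370), slot (341,160).

```bash
cat > h.py <<'E'
from bench import *
import cv2, numpy as np
from scipy.spatial.transform import Rotation as R
def ray(c,u,v):
    d=np.array([(u-c['cx'])/c['fx'],-(v-c['cy'])/c['fy'],-1.0])
    return np.array(c['xyz']),R.from_quat(c['attitude']).apply(d)
def onz(c,u,v,z):
    o,d=ray(c,u,v);return o+d*(z-o[2])/d[2]
def proj(c,p):
    q=R.from_quat(c['attitude']).inv().apply(np.asarray(p)-c['xyz'])
    return c['cx']+c['fx']*q[0]/-q[2], c['cy']-c['fy']*q[1]/-q[2]
def comps(m,amin=15):
    n,l,s,ce=cv2.connectedComponentsWithStats(m.astype(np.uint8))
    return [(s[i],ce[i],l==i) for i in range(1,n) if s[i][4]>=amin]
E
python3 - <<'E'
from h import *
np.set_printoptions(precision=4,suppress=True)
boxes={'scene':(200,190,520,400),'side':(140,120,430,400)}
for n in('scene','side'):
    im=cv2.imread(f'pics/{n}0.png');c=get_calibration(n)
    hsv=cv2.cvtColor(im,cv2.COLOR_BGR2HSV);H,S,V=[hsv[...,i].astype(int) for i in range(3)]
    x0,y0,x1,y1=boxes[n];b=np.zeros(H.shape,bool);b[y0:y1,x0:x1]=1
    M={'red':((H<6)|(H>174))&(S>150)&(V>90),'yel':(H>=18)&(H<34)&(S>130)&(V>110),'blue':(H>100)&(H<125)&(S>130)&(V>60),'brown':(H>5)&(H<18)&(S>80)&(V>60)}
    Z={'red':.011,'yel':.15,'blue':.15,'brown':.010}
    for k,m in M.items():
        for s,ce,l in comps(m&b,40):
            pts=cv2.findContours(l.astype(np.uint8),cv2.RETR_EXTERNAL,cv2.CHAIN_APPROX_NONE)[0][0]
            r=cv2.minAreaRect(pts)
            q=cv2.approxPolyDP(cv2.convexHull(pts),4,True)[:,0]
            print(n,k,s,ce,'centre@z',Z[k],onz(c,*ce,Z[k])[:2], '@.084' ,onz(c,*ce,.084)[:2])
            if s[4]>100: print('   poly',[ (tuple(int(a) for a in p),onz(c,*p,Z[k])[:2].round(3).tolist()) for p in q])
E
```

```text
scene red [297 208  15  13 155] [303.8452 214.0258] centre@z 0.011 [0.6849 0.3428] @.084 [0.639  0.2868]
   poly [((311, 212), [0.704, 0.336]), ((306, 220), [0.675, 0.323]), ((297, 216), [0.667, 0.35]), ((302, 208), [0.696, 0.363])]
scene red [212 235  28  17 330] [225.9879 243.2121] centre@z 0.011 [0.4758 0.3991] @.084 [0.445  0.3391]
   poly [((212, 243), [0.451, 0.424]), ((225, 235), [0.49, 0.423]), ((239, 245), [0.496, 0.372]), ((226, 251), [0.461, 0.378])]
scene red [258 376  17  23 120] [266.1    386.6083] centre@z 0.011 [0.3082 0.0294] @.084 [ 0.2896 -0.0038]
   poly [((272, 376), [0.332, 0.039]), ((273, 390), [0.314, 0.014]), ((261, 398), [0.286, 0.017]), ((259, 387), [0.297, 0.038])]
scene yel [290 215  30  17 166] [303.7229 223.2349] centre@z 0.15 [0.5784 0.2149] @.084 [0.6184 0.2639]
   poly [((319, 222), [0.606, 0.195]), ((301, 231), [0.558, 0.201]), ((290, 219), [0.565, 0.246]), ((312, 215), [0.609, 0.221])]
scene yel [379 278  72  54 580] [414.7828 304.8517] centre@z 0.15 [ 0.5907 -0.096 ] @.084 [ 0.6317 -0.0706]
   poly [((397, 278), [0.615, -0.029]), ((450, 303), [0.6
[... 2984 characters left out ...]
07]), ((215, 278), [0.862, 0.202]), ((216, 271), [0.865, 0.18])]
side brown [350 290  32  63 359] [364.8189 319.6574] centre@z 0.01 [0.5216 0.2961] @.084 [0.5258 0.3557]
   poly [((351, 290), [0.553, 0.215]), ((379, 351), [0.493, 0.373]), ((375, 352), [0.501, 0.376])]
side brown [203 299  13  10  94] [208.9681 303.0426] centre@z 0.01 [0.8574 0.276 ] @.084 [0.8309 0.3374]
side brown [ 184  335   69   50 1960] [219.3944 358.6189] centre@z 0.01 [0.8031 0.4136] @.084 [0.7815 0.4624]
   poly [((184, 352), [0.876, 0.404]), ((196, 338), [0.861, 0.369]), ((207, 335), [0.841, 0.36]), ((249, 348), [0.75, 0.385]), ((252, 356), [0.741, 0.403]), ((239, 384), [0.754, 0.466]), ((189, 367), [0.857, 0.437])]
```

```bash
python3 - <<'E'
from h import *
np.set_printoptions(precision=4,suppress=True)
T=R.from_quat(read_state()['eef_rot']);print(T.as_matrix())
d=np.array([.489-.547,.367-.204]);d/=np.linalg.norm(d);print('handle->blade',d,np.degrees(np.arctan2(d[1],d[0])))
y=T.as_matrix()[:,1]; print('tool y az',np.degrees(np.arctan2(y[1],y[0])))
# side slot mask
im=cv2.imread('pics/side0.png')
cv2.imwrite('pics/slotside.png',cv2.resize(im[120:400,280:440],None,fx=2,fy=2,interpolation=cv2.INTER_NEAREST)[:600])
E
python3 -m inch '[[[0.9,-0.6,0,0,0,0,1],[0.9,-0.6,0,0,0,0,1],[0.9,-0.6,0,0,0,0,1],[0.9,-0.6,0,0,0,0,1]]]' 20
```

```text
[[-0.0004  0.4203  0.9074]
 [-0.001   0.9074 -0.4203]
 [-1.     -0.001   0.0001]]
handle->blade [-0.3352  0.9421] 109.58699386342346
tool y az 65.14662247082403
time: 0.55
ee_pos: [0.3759, 0.4911, 0.2224]
eef_rot: [0.154, 0.689, -0.155, 0.691]
ft_force: [0.2, -0.4, -0.4]
width: 0.063
```

View pics/slotside.png

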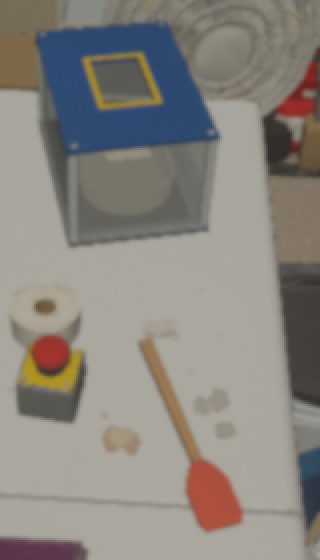

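```bash
python3 -m inch '[[[1,-0.8,0,0,0,-0.063,1],[1,-0.8,0,0,0,-0.063,1],[1,-0.8,0,0,0,-0.063,1],[1,-0.8,0,0,0,-0.063,1],[1,-0.8,0,0,0,-0.063,1]]]'
python3 -m inch '[[[1,-0.8,-0.5,0,0,-0.063,1],[1,-0.8,-0.5,0,0,-0.063,1],[1,-0.8,-0.5,0,0,-0.063,1],[1,-0.8,-0.5,0,0,-0.063,1],[1,-0.8,-0.5,0,0,-0.063,1]]]'
python3 - <<'E'
from h import *
np.set_printoptions(precision=4,suppress=True)
c=get_calibration('side')
P=[onz(c,*p,.15) for p in((321.5,149),(353.5,146),(361,170.5),(329,174))]
print(np.array(P),np.mean(P,0))
c=get_calibration('scene')
P=[onz(c,*p,.15) for p in((397,278),(450,303),(433,331),(379,303))]
print(np.mean(P,0)); 
print(read_state()['ee_pos'])
E
```

```text
time: 1.05
ee_pos: [0.4914, 0.3982, 0.2222]
eef_rot: [0.285, 0.647, -0.286, 0.647]
ft_force: [0.1, 0.8, 0.5]
width: 0.0231
time: 1.55
ee_pos: [0.6106, 0.3022, 0.1608]
eef_rot: [0.406, 0.579, -0.408, 0.578]
ft_force: [-0.0, 0.4, -0.2]
width: 0.0007
[[ 0.645  -0.1373  0.15  ]
 [ 0.5636 -0.1585  0.15  ]
 [ 0.5426 -0.0479  0.15  ]
 [ 0.6189 -0.0269  0.15  ]] [ 0.5925 -0.0927  0.15  ]
[ 0.5931 -0.0929  0.15  ]
[0.6106 0.3022 0.1608]
```

```bash
python3 -m inch '[[[0.28,-0.06,-0.5,0,0,0,1],[0.28,-0.06,-0.5,0,0,0,1],[0.28,-0.06,-0.5,0,0,0,1]]]'
python3 - <<'E'
from h import *
for n in('scene','side'):
    im=camera(n)[:,:,::-1]
    a=im[150:350,200:440] if n=='scene' else im[200:400,200:440]
    cv2.imwrite(f'pics/b_{n}.png',cv2.resize(a,None,fx=3,fy=3))
E
```

```text
time: 1.85
ee_pos: [0.6418, 0.2978, 0.0996]
eef_rot: [0.404, 0.58, -0.407, 0.578]
ft_force: [0.0, -0.4, 1.1]
width: 0.0005
```

View pics/b_scene.png

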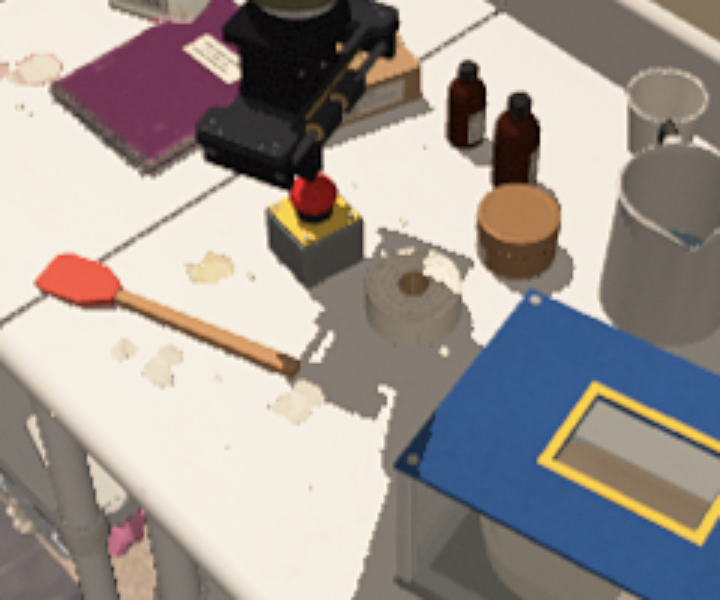

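View pics/b_side.png

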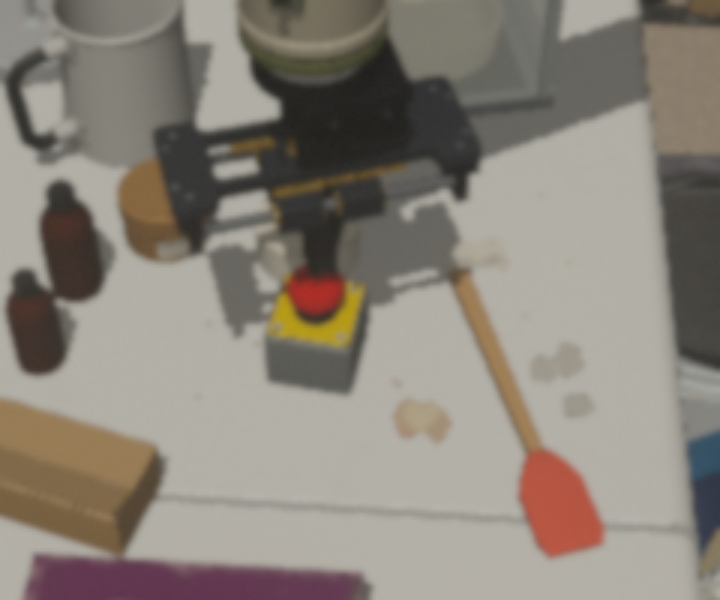

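The closed fingers sit right over the mushroom in both views (scene (312,195) and side (318,290) in the crops). Next I press it.

```bash
python3 -m inch '[[[0.02,0,-0.1,0,0,0,1],[0.02,0,-0.16,0,0,0,1],[0.02,0,-0.2,0,0,0,1],[0.02,0,-0.22,0,0,0,1],[0.02,0,-0.22,0,0,0,1],[0.02,0,-0.22,0,0,0,1]]]'
```

```text
time: 2.55
ee_pos: [0.6466, 0.2965, 0.0766]
eef_rot: [0.407, 0.579, -0.406, 0.578]
ft_force: [-1.4, 1.3, 3.5]
width: 0.0007
```

```bash
python3 -m inch '[[[0,0,-0.03,0,0,0,1],[0,0,-0.05,0,0,0,1],[0,0,-0.05,0,0,0,1],[0,0,-0.05,0,0,0,1]]]'
```

```text
time: 2.95
ee_pos: [0.6471, 0.2967, 0.0761]
eef_rot: [0.408, 0.579, -0.406, 0.578]
ft_force: [-18.1, -4.7, 40.9]
width: 0.0004
```

```bash
python3 -m inch '[[[0,0,0.3,0,0,0,1],[0,0,0.6,0,0,0,0.6],[-0.96,-0.25,0.6,0.0037,-0.0105,0,0.5],[-0.96,-0.25,0.6,0.0037,-0.0105,0,0.5],[-0.96,-0.25,0.6,0.0037,-0.0105,0,0.5],[-0.96,-0.25,0.3,0.0037,-0.0105,0,0.5],[-0.96,-0.25,0.1,0.0037,-0.0105,0,0.5]]]'
python3 - <<'E'
from h import *
np.set_printoptions(precision=4,suppress=True)
s=read_state();T=R.from_quat(s['eef_rot']).as_matrix();print(T,s['ft_force'],s['width'])
for n in('scene','side'):
    im=camera(n)[:,:,::-1]
    a=im[150:350,200:440] if n=='scene' else im[200:400,200:440]
    cv2.imwrite(f'pics/c_{n}.png',cv2.resize(a,None,fx=3,fy=3))
E
```

```text
time: 3.65
ee_pos: [0.5304, 0.2653, 0.0812]
eef_rot: [0.426, 0.564, -0.386, 0.593]
ft_force: [-0.3, -0.4, -0.9]
width: 0.0392
[[ 0.0659  0.9386  0.3387]
 [ 0.0233  0.3379 -0.9409]
 [-0.9976  0.0699  0.0004]] [-0.2795 -0.3729 -0.9223] 0.03920990524242013
```

View pics/c_scene.png

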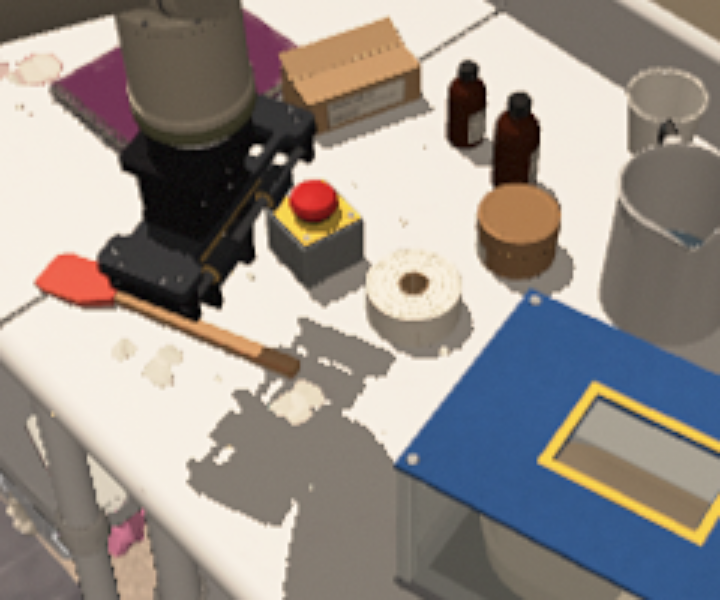

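View pics/c_side.png

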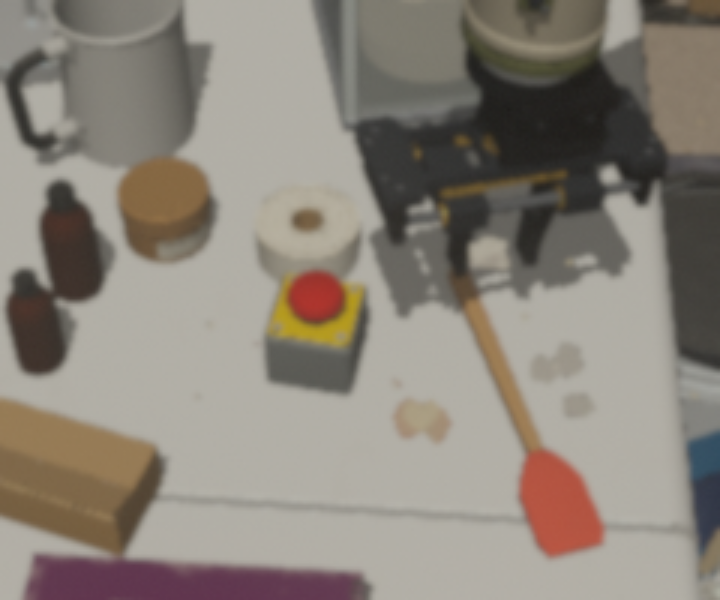

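```bash
python3 -m inch '[[[0,0,-0.3,0,0,0,0.5],[0,0,-0.5,0,0,0,0.5],[0,0,-0.6,0,0,0,0.5],[0,0,-0.63,0,0,0,0.5],[0,0,-0.63,0,0,0,0.5]]]'
python3 - <<'E'
from h import *
for n in('scene','side'):
    im=camera(n)[:,:,::-1]
    a=im[150:350,200:440] if n=='scene' else im[200:400,200:440]
    cv2.imwrite(f'pics/d_{n}.png',cv2.resize(a,None,fx=3,fy=3))
cv2.imwrite('pics/d_w.png',camera('wrist')[:,:,::-1])
E
```

```text
time: 4.25
ee_pos: [0.5321, 0.266, 0.0074]
eef_rot: [0.427, 0.564, -0.386, 0.593]
ft_force: [0.1, 0.5, 0.3]
width: 0.0436
```

View pics/d_scene.png

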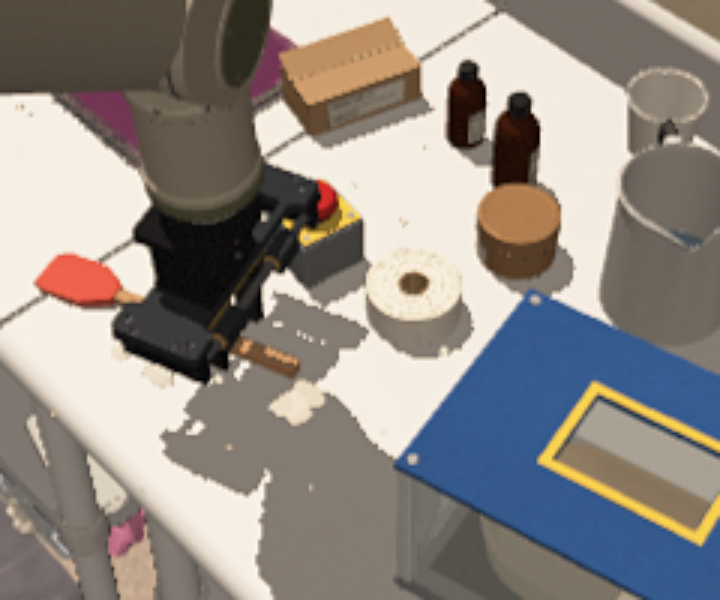

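View pics/d_side.png

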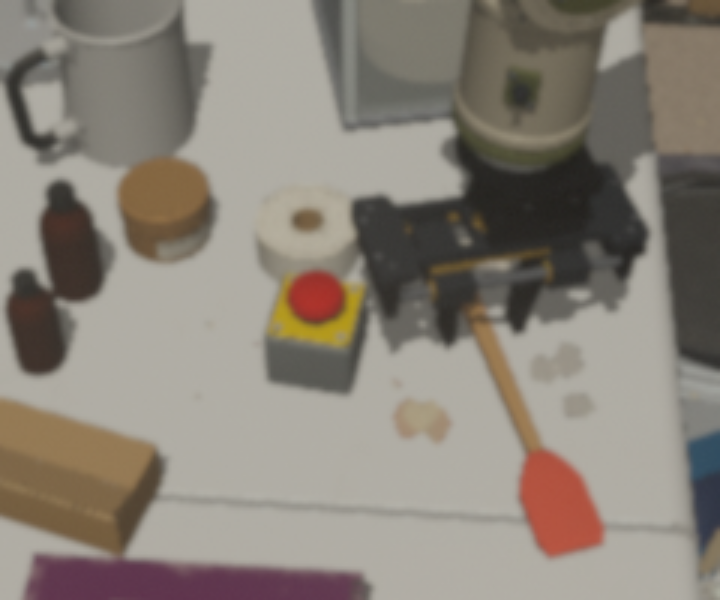

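View pics/d_w.png

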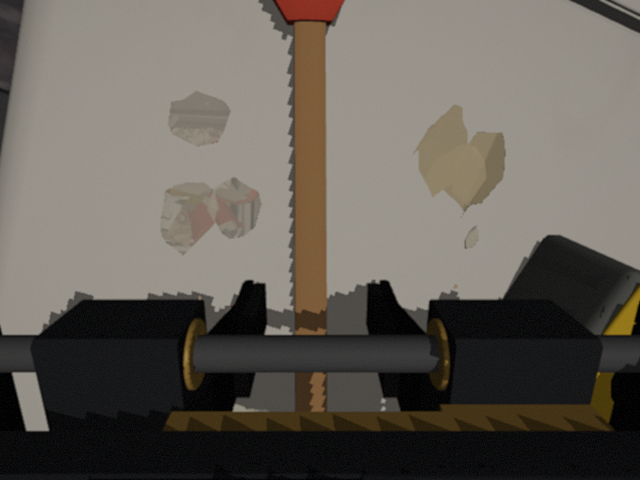

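The wrist view shows the handle (310) between the jaws (255 and 380), and it lies parallel to them. I go down 4 mm more and grip.

```bash
python3 -m inch '[[[0,0,-0.02,0,0,0,0.5],[0,0,-0.035,0,0,0,0.5],[0,0,-0.035,0,0,0,0.5],[0,0,-0.035,0,0,0,1],[0,0,-0.035,0,0,0,1],[0,0,-0.035,0,0,0,1],[0,0,-0.035,0,0,0,1],[0,0,-0.035,0,0,0,1],[0,0,-0.035,0,0,0,1]]]' 40
```

```text
time: 5.3
ee_pos: [0.5314, 0.2659, 0.0024]
eef_rot: [0.427, 0.564, -0.386, 0.592]
ft_force: [-0.4, 0.4, -0.1]
width: 0.0133
```

```bash
python3 -m inch '[[[0,0,0.2,0,0,0,1],[0,0,0.5,0,0,0,1],[0,0,0.9,-0.0037,0.0105,0,1],[0,0,0.9,-0.0037,0.0105,0,1],[0,0,0.9,-0.0037,0.0105,0,1]]]'
python3 - <<'E'
from h import *
for n in('scene','side'):
    im=camera(n)[:,:,::-1]
    a=im[150:350,200:440] if n=='scene' else im[200:400,200:440]
    cv2.imwrite(f'pics/e_{n}.png',cv2.resize(a,None,fx=3,fy=3))
cv2.imwrite('pics/e_w.png',camera('wrist')[:,:,::-1])
E
```

```text
time: 5.8
ee_pos: [0.5324, 0.2663, 0.1112]
eef_rot: [0.408, 0.578, -0.406, 0.579]
ft_force: [-1.0, -0.3, -2.1]
width: 0.0128
```

View pics/e_scene.png

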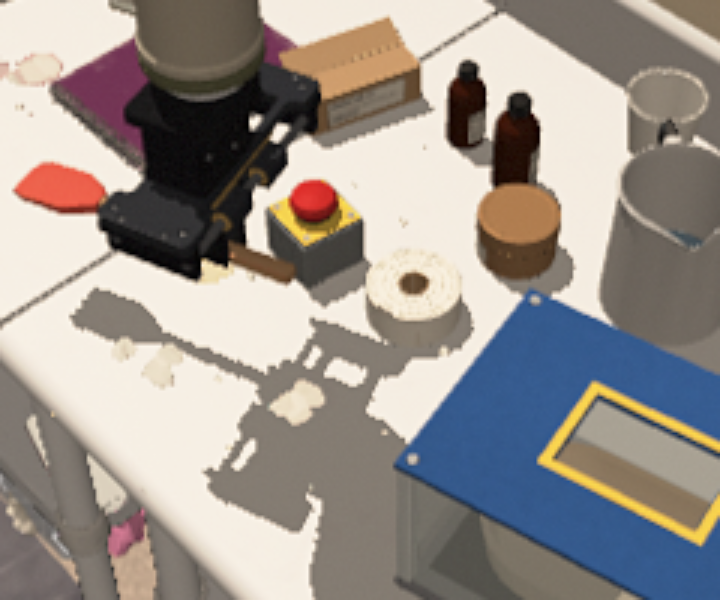

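View pics/e_side.png

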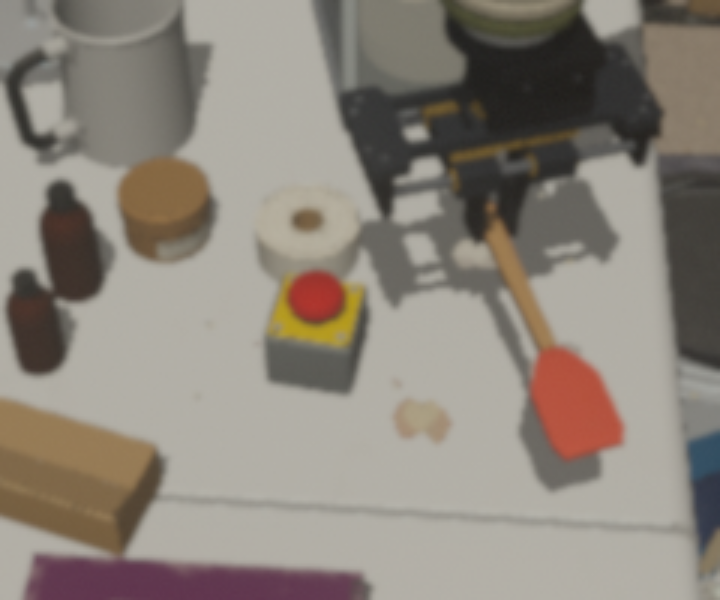

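View pics/e_w.png

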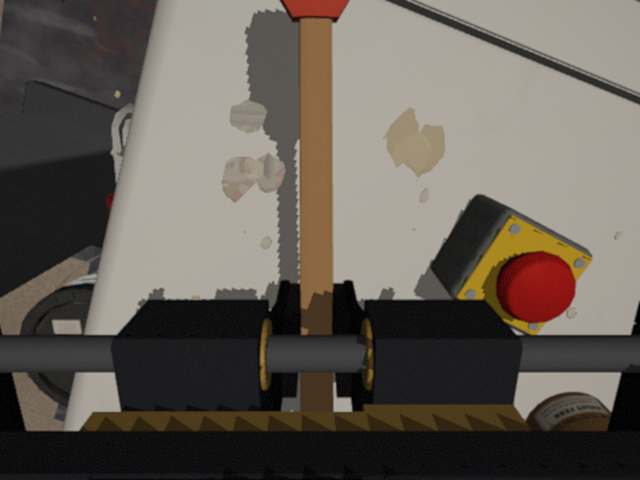

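```bash
cat >> h.py <<'E'
def tri(ps):
    A=np.zeros((3,3));b=np.zeros(3)
    for c,u,v in ps:
        o,d=ray(c,u,v);d/=np.linalg.norm(d);P=np.eye(3)-np.outer(d,d);A+=P;b+=P@o
    x=np.linalg.solve(A,b);return x,[tuple(np.round(np.array(proj(c,x))-(u,v),1)) for c,u,v in ps]
E
python3 - <<'E'
from h import *
np.set_printoptions(precision=4,suppress=True)
w,s,d=[get_calibration(n) for n in('wrist','scene','side')]
t=read_state();print(t['ee_pos'],t['width'])
T=R.from_quat(t['eef_rot'])
print('root side+wrist',tri([(w,316,17),(d,382.7,316)]))
for n,b,c in(('scene',(200,150,300,230),s),('side',(340,280,430,360),d)):
    im=cv2.imread(f'pics/e_{n}.png');im=cv2.resize(im,(240,200),interpolation=cv2.INTER_AREA)
    hsv=cv2.cvtColor(im,cv2.COLOR_BGR2HSV).astype(int);H,S,V=hsv[...,0],hsv[...,1],hsv[...,2]
    for st,ce,l in comps(((H<6)|(H>174))&(S>140)&(V>90),80):
        pts=cv2.findContours(l.astype(np.uint8),0,1)[0][0];q=cv2.approxPolyDP(pts,2,True)[:,0]+[200,150 if n=='scene' else 200]
        print(n,ce+[200,150 if n=='scene' else 200],q.tolist())
E
```

```text
[0.5305 0.2655 0.1088] 0.012295202533220369
root side+wrist (array([0.4945, 0.3701, 0.1155]), [(np.float64(1.2), np.float64(0.5)), (np.float64(0.2), np.float64(0.0))])
scene [220.1582 212.6179] [[205, 213], [220, 220], [230, 220], [234, 214], [229, 208], [213, 205]]
scene [304.0764 216.2994] [[300, 211], [297, 215], [300, 222], [311, 219], [308, 211]]
side [305.0048 298.2714] [[303, 291], [298, 294], [297, 300], [306, 306], [312, 302], [313, 297], [310, 292]]
side [390.659 334.765] [[380, 318], [378, 333], [385, 349], [389, 352], [404, 347], [406, 342], [398, 325], [388, 317]]
```

```bash
cat > plan.py <<'E'
from h import *
np.set_printoptions(precision=4,suppress=True)
def target(e=40,yaw=14.2,rz=.128,slot=(.593,-.093),L=.110,off=.0026):
    y=np.radians(yaw);e=np.radians(e);d=np.array([-np.sin(y),np.cos(y),0]);z=np.array([0,0,1.])
    a=np.cos(e)*d-np.sin(e)*z;n=np.sin(e)*d+np.cos(e)*z
    M=np.column_stack([-n,np.cross(-a,-n),-a])
    root=np.array([*slot,.1475])+a*(.1475-rz)/np.sin(e)
    return root-a*L-n*off,R.from_matrix(M),a
def delta(p,Rt,s=None):
    s=s or read_state();T=R.from_quat(s['eef_rot'])
    w=(Rt*T.inv()).as_rotvec()
    print('from',s['ee_pos'],'to',p,'shift share',(p-s['ee_pos'])/.12,'turn share',w/2/np.pi,'deg',np.degrees(np.linalg.norm(w)))
E
python3 -m inch '[[[0.1,-0.5,1,0,0,0,1],[0.1,-0.5,1,0,0,0,1],[0.1,-0.5,1,0,0,0,1],[0.1,-0.5,1,0,0,0,1]]]'
python3 - <<'E'
from plan import *
p,Rt,a=target();print('final',p,'a',a)
delta(p-.14*a,Rt)
E
```

```text
time: 6.35
ee_pos: [0.5459, 0.2035, 0.2342]
eef_rot: [0.41, 0.576, -0.406, 0.579]
ft_force: [0.8, -0.4, -0.7]
width: 0.0129
final [ 0.6084 -0.1538  0.1967] a [-0.1879  0.7426 -0.6428]
from [0.5459 0.2035 0.2342] to [ 0.6347 -0.2578  0.2867] shift share [ 0.74   -3.8438  0.4374] turn share [-0.1066 -0.0314 -0.0146] deg 40.35120677172896
```

```bash
python3 -m inch '[[[0.2,-1,0.6,-0.053,-0.016,-0.007,1],[0.2,-1,0.6,-0.053,-0.016,-0.007,1],[0.2,-1,0.6,-0.053,-0.016,-0.007,1],[0.2,-1,0.6,-0.053,-0.016,-0.007,1]]]'
python3 - <<'E'
from plan import *
p,Rt,a=target()
delta(p-.14*a,Rt);s=read_state();print(s['width'],s['joint_positions'])
E
```

```text
time: 6.75
ee_pos: [0.5682, 0.083, 0.3032]
eef_rot: [0.338, 0.463, -0.49, 0.657]
ft_force: [1.1, -0.0, -1.4]
width: 0.0129
from [0.5682 0.083  0.3032] to [ 0.6347 -0.2578  0.2867] shift share [ 0.5541 -2.8393 -0.1376] turn share [-0.0529 -0.0162 -0.0074] deg 20.08821944078841
0.012896576340121637 [-0.7324  0.187   0.3452  1.5319  0.2865  1.4807 -0.1261]
```

```bash
python3 -m inch '[[[0.2,-1,0.1,-0.026,-0.008,-0.004,1],[0.2,-1,0.1,-0.026,-0.008,-0.004,1],[0.2,-1,0.1,-0.026,-0.008,-0.004,1],[0.2,-1,0.1,-0.026,-0.008,-0.004,1]]]'
python3 -m inch '[[[0.2,-1,0,-0.026,-0.008,-0.004,1],[0.2,-1,0,-0.026,-0.008,-0.004,1],[0.2,-1,0,-0.026,-0.008,-0.004,1],[0.2,-1,0,-0.026,-0.008,-0.004,1]]]'
python3 - <<'E'
from plan import *
p,Rt,a=target()
delta(p-.14*a,Rt);s=read_state();print(s['width'],s['joint_positions'])
E
```

```text
time: 7.15
ee_pos: [0.5909, -0.0377, 0.313]
eef_rot: [0.301, 0.402, -0.526, 0.686]
ft_force: [-1.0, 0.8, -0.4]
width: 0.0126
time: 7.55
ee_pos: [0.6145, -0.1568, 0.3127]
eef_rot: [0.262, 0.337, -0.558, 0.712]
ft_force: [0.0, -0.0, -0.5]
width: 0.0126
from [ 0.6145 -0.1568  0.3127] to [ 0.6347 -0.2578  0.2867] shift share [ 0.1684 -0.8412 -0.2167] turn share [-0.0012 -0.0009  0.0008] deg 0.6169905703158058
0.012577753607212389 [-0.6036  0.1986  0.4803  1.6344  0.6184  1.3051 -0.0506]
```

```bash
python3 -m inch '[[[0.17,-0.84,0,0,0,0,1],[0.17,-0.84,-0.14,0,0,0,1],[0.17,-0.84,-0.14,0,0,0,1],[0.17,-0.84,-0.14,0,0,0,1]]]'
python3 - <<'E'
from plan import *
for n in('scene','side'):
    im=camera(n)[:,:,::-1]
    cv2.imwrite(f'pics/fr_{n}.png',im)
    a=im[180:380,300:540] if n=='scene' else im[60:260,240:480]
    cv2.imwrite(f'pics/f_{n}.png',cv2.resize(a,None,fx=3,fy=3))
p,Rt,a=target();s=read_state();delta(p,Rt,s)
T=R.from_quat(s['eef_rot']).as_matrix()
for n in('scene','side'):
    c=get_calibration(n)
    for k in(.110,.183): print(n,k,'expected px',proj(c,s['ee_pos']-T[:,2]*k-T[:,0]*.0026))
E
```

```text
time: 7.95
ee_pos: [0.6353, -0.2547, 0.2955]
eef_rot: [0.262, 0.338, -0.557, 0.712]
ft_force: [-0.0, 1.3, -0.8]
width: 0.013
from [ 0.6366 -0.2521  0.2965] to [ 0.6084 -0.1538  0.1967] shift share [-0.2349  0.8195 -0.8313] turn share [-0.0015 -0.0007 -0.0002] deg 0.599812195911271
scene 0.11 expected px (np.float64(460.00131133468426), np.float64(295.99906507505744))
scene 0.183 expected px (np.float64(427.55292159258926), np.float64(297.4388704931156))
side 0.11 expected px (np.float64(334.4769669170072), np.float64(115.57250765186717))
side 0.183 expected px (np.float64(338.5241643865187), np.float64(143.54544234956654))
```

View pics/f_scene.png

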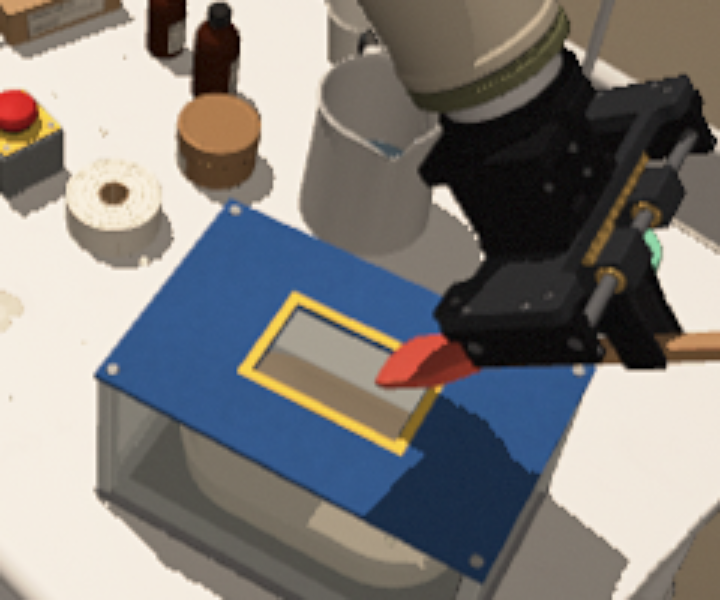

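View pics/f_side.png

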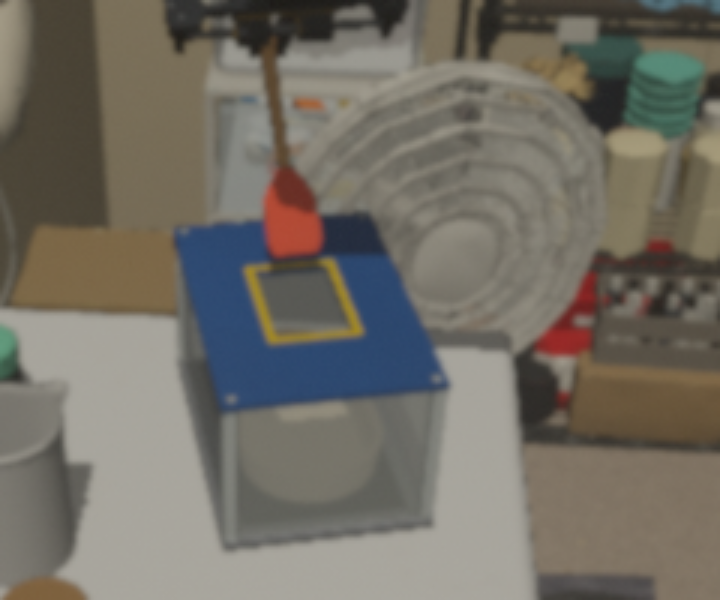

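```bash
python3 -m inch '[[[-0.06,0.18,-0.2,-0.0015,-0.0007,0,1],[-0.08,0.22,-0.28,-0.0015,-0.0007,0,1],[-0.09,0.26,-0.35,-0.0015,-0.0007,0,1],[-0.09,0.26,-0.35,-0.0015,-0.0007,0,1]]]'
cat > look.py <<'E'
from plan import *
import sys
k=sys.argv[1];out=[]
for n in('scene','side'):
    im=camera(n)[:,:,::-1]
    cv2.imwrite(f'pics/{k}r_{n}.png',im)
    a=im[250:350,360:480] if n=='scene' else im[95:195,290:410]
    out.append(cv2.resize(a,None,fx=5,fy=5))
cv2.imwrite(f'pics/{k}.png',cv2.resize(np.hstack(out),(800,334)))
p,Rt,a=target();s=read_state();delta(p,Rt,s);print(s['width'],s['ft_force'])
E
python3 look.py g
```

```text
time: 8.45
ee_pos: [0.6252, -0.2222, 0.2547]
eef_rot: [0.259, 0.334, -0.557, 0.715]
ft_force: [-0.7, 0.8, -0.6]
width: 0.0131
from [ 0.6254 -0.224   0.2563] to [ 0.6084 -0.1538  0.1967] shift share [-0.1421  0.5848 -0.4964] turn share [0.0002 0.0003 0.0002] deg 0.1485782906392418
0.012860886716372354 [-0.2115 -0.9452 -0.602 ]
```

View pics/g.png

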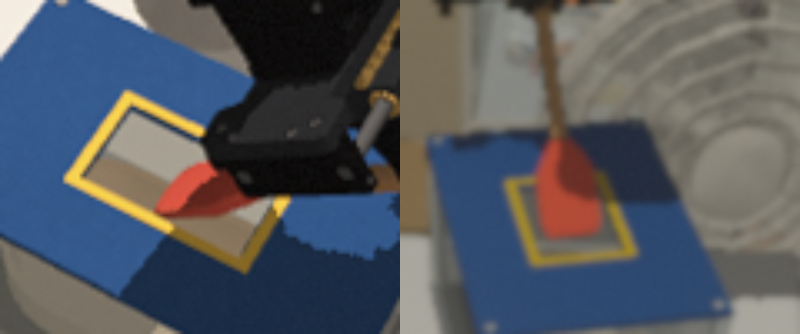

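```bash
python3 - <<'E'
from plan import *
s,d=get_calibration('scene'),get_calibration('side')
x,r=tri([(s,407.4,313.9),(d,350.2,164.8)]);print(x,r)
y=np.radians(14.2);X=np.array([np.cos(y),np.sin(y),0]);Y=np.array([-np.sin(y),np.cos(y),0])
sl=np.array([.593,-.093,.15])
print((x-sl)@X,(x-sl)@Y)
st=read_state();T=R.from_quat(st['eef_rot']).as_matrix()
tip=st['ee_pos']-T[:,2]*.183-T[:,0]*.0026
print('tip exp',tip,(tip-sl)@X,(tip-sl)@Y)
for k in(-1,1):
    q=tip+X*.0225*k;print(k,q,'scene',proj(s,q),'side',proj(d,q))
# +x corner via side ray with tip z
print(onz(d,332.5,166,tip[2]),(onz(d,332.5,166,tip[2])-sl)@X,(onz(d,350.2,164.8,tip[2])-sl)@X)
for n in('scene','side'):
    im=cv2.imread(f'pics/gr_{n}.png');a=im[270:330,385:475] if n=='scene' else im[130:190,315:405]
    cv2.imwrite(f'pics/g2_{n}.png',cv2.resize(a,None,fx=8,fy=8,interpolation=cv2.INTER_NEAREST))
E
```

```text
[ 0.5711 -0.0944  0.1354] [(np.float64(-0.8), np.float64(0.5)), (np.float64(-0.6), np.float64(-0.4))]
-0.021600430963361925 0.004026249507235205
tip exp [ 0.591  -0.0866  0.1404] -0.0003326009474467275 0.006736945167364705
-1 [ 0.5692 -0.0921  0.1404] scene (np.float64(405.3293392491937), np.float64(312.7886619441714)) side (np.float64(350.3809355403263), np.float64(163.27574232300773))
1 [ 0.6128 -0.081   0.1404] scene (np.float64(415.8110958678419), np.float64(296.8225750926836)) side (np.float64(332.7118790637305), np.float64(164.94508552066816))
[ 0.6131 -0.0763  0.1404] 0.02357824978964546 -0.020908775178837068
```

View pics/g2_scene.png

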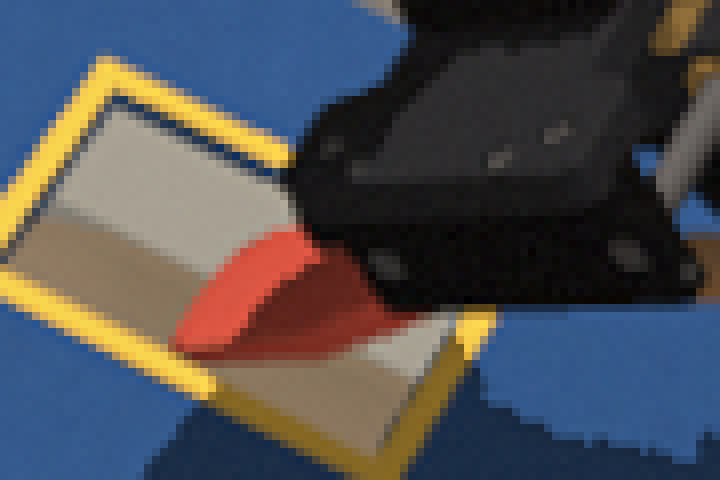

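View pics/g2_side.png

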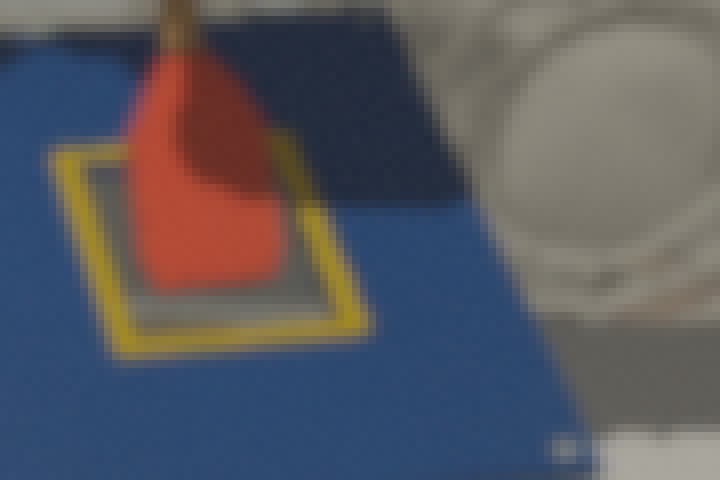

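```bash
python3 -m inch '[[[-0.04,0.1,-0.08,0,0,0,1],[-0.065,0.2,-0.17,0,0,0,1],[-0.09,0.3,-0.26,0,0,0,1],[-0.09,0.3,-0.26,0,0,0,1],[-0.09,0.3,-0.26,0,0,0,1]]]'; python3 look.py k
```

```text
time: 9.05
ee_pos: [0.6147, -0.1885, 0.2253]
eef_rot: [0.26, 0.332, -0.557, 0.715]
ft_force: [0.1, -0.9, -1.1]
width: 0.0129
from [ 0.6146 -0.189   0.2256] to [ 0.6084 -0.1538  0.1967] shift share [-0.052   0.2932 -0.2403] turn share [0.0002 0.0004 0.0004] deg 0.23137398018239685
0.012882008019051773 [ 0.0905  0.4424 -0.9328]
```

View pics/k.png

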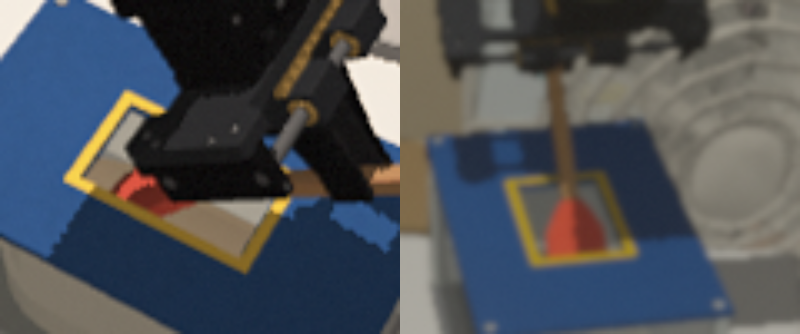

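```bash
python3 -m inch '[[[-0.02,0.1,-0.085,0,0,0,1],[-0.04,0.2,-0.17,0,0,0,1],[-0.065,0.31,-0.26,0,0,0,1],[-0.065,0.31,-0.26,0,0,0,1],[-0.065,0.31,-0.26,0,0,0,1],[-0.065,0.31,-0.26,0,0,0,1]]]'; python3 look.py m; python3 - <<'E'
from plan import *
s=read_state();T=R.from_quat(s['eef_rot']).as_matrix();sl=np.array([.593,-.093,.15])
for k,n in((.110,'root'),(.183,'tip'),(-.061,'end')):
    q=s['ee_pos']-T[:,2]*k-T[:,0]*.0026-sl;print(n,q,np.hypot(*q[:2]))
print(np.degrees(np.arccos(T[2,2])))
cv2.imwrite('pics/m_w.png',camera('wrist')[:,:,::-1])
cv2.imwrite('pics/m_side.png',cv2.resize(cv2.imread('pics/mr_side.png')[60:260,260:500],None,fx=3,fy=3))
cv2.imwrite('pics/m_scene.png',cv2.resize(cv2.imread('pics/mr_scene.png')[180:380,260:500],None,fx=3,fy=3))
E
```

```text
time: 9.75
ee_pos: [0.6068, -0.1518, 0.1942]
eef_rot: [0.26, 0.332, -0.558, 0.715]
ft_force: [-0.3, 0.0, -1.3]
width: 0.0132
from [ 0.6067 -0.1515  0.194 ] to [ 0.6084 -0.1538  0.1967] shift share [ 0.0141 -0.0189  0.0229] turn share [0.0002 0.0003 0.0004] deg 0.21060514341341155
0.013057432645501533 [-1.2206 -0.0947 -0.5572]
root [-0.007   0.0248 -0.0249] 0.025740297060022895
tip [-0.0205  0.079  -0.0719] 0.08157073089768871
end [ 0.0245 -0.1022  0.0852] 0.10507933681812828
49.900591076582444
```

View pics/m_side.png

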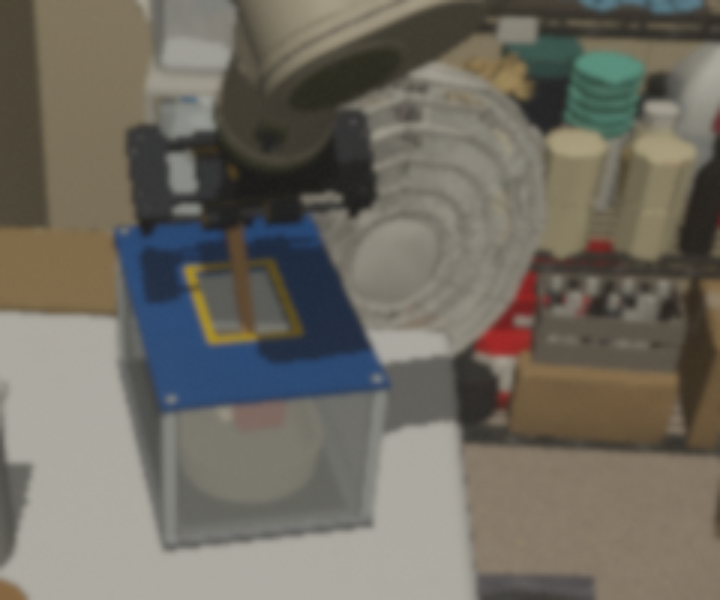

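View pics/m_scene.png

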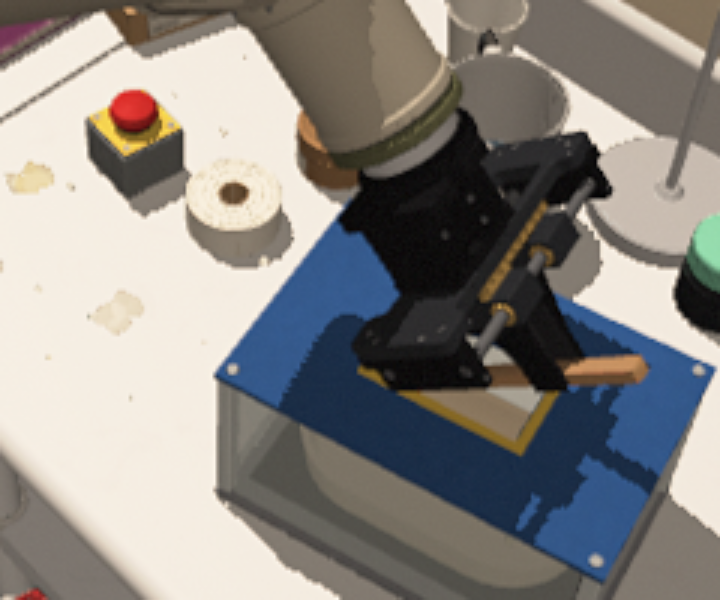

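View pics/m_w.png

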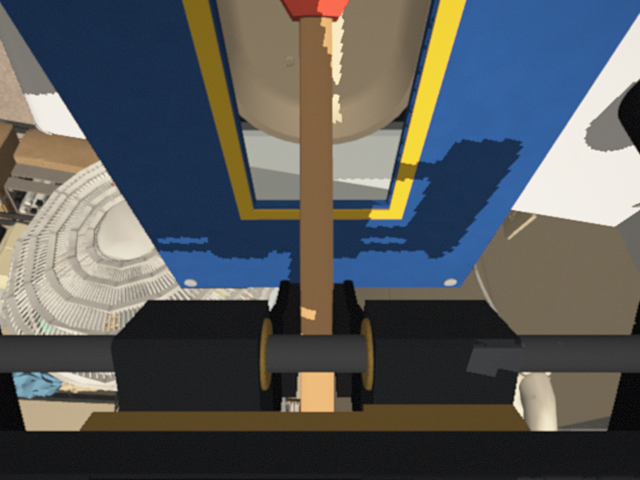

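```bash
python3 - <<'E'
from plan import *
s=read_state();T=R.from_quat(s['eef_rot']).as_matrix()
c=get_calibration('side')
print('tip exp px',proj(c,s['ee_pos']-T[:,2]*.183-T[:,0]*.0026),'seen ~ (346.7,201.7)')
print(s['ft_force'],s['width'],np.abs(s['joint_vel']).max())
close_job()
E
```

```text
tip exp px (np.float64(347.01735345047143), np.float64(202.19717198291568)) seen ~ (346.7,201.7)
[ 0.3207  1.1523 -0.3204] 0.012817879870282354 0.004052307523619768
the job is handed in; nothing more can be done
```

I pressed the stop button, fed the spatula blade first down through the slot, and handed in the job while still holding it there. The job gives no verdict, so what follows is from my own checks.

- **Button:** I pushed it down with the closed fingers until it bottomed out, with the fingertips at about 76 mm and about 41 N at the wrist. It still looked fully in afterwards.
- **Grip:** The spatula is held by its handle at about 40 N commanded. The finger opening read a steady 13 mm, although the handle is given as 16 mm wide. The handle did not slip in the wrist view.
- **Final pose:** These figures are worked out from the tool pose, and the blade tip seen from the side matched them within 1 pixel.

| Check | Result | Required |
|---|---|---|
| Blade root below the cover's upper face | 25 mm | at least 10 mm |
| Blade root to slot centre, horizontally | 26 mm | under 85 mm |
| Blade tip to slot centre, horizontally | 82 mm | under 135 mm |
| Handle end above the cover's upper face | 85 mm | at least 40 mm |
| Angle from upright | 50° | 23 to 69° |

- **Clearance:** By calculation the blade tip is about 78 mm above the table, and the mould rim is at 50 mm. In the wrist view the handle is centred across the slot and clear of its edges. The wrist force stayed at noise level (about 1 N) while I fed the spatula in.
- **One disagreement:** Partway in, the two camera views differed by about 2 mm on the blade's sideways position in the slot, so I shifted it by a compromise of about 1.5 mm.
- **Roll and tin:** Neither was touched, and neither looked moved in the last pictures where it could be seen.

The whole job took about 10 s of the 48 s allowed.

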